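# Unlatch the culture-plate carrier and hold its gate wide

### The arm

A 6-joint arm with a two-finger parallel gripper is mounted at the origin on the work surface. World frame = base frame: x ahead of the robot, y to its left, z up, the work surface at z = 0. Lengths are in m, angles in rad, forces in N, time in s.
With the tool pointing down it reaches from about 0.275 to 0.875 m from the base axis. Payload 12.5 kg.
Tool frame: the origin (TCP) lies on the centre line of the jaws, within the pads' length; the fingertips stand r.finger_overhang ahead of it and the grasp point (between the pads) lies 3 mm ahead of it (r.finger_overhang is the distance from the TCP to the fingertips, in m); z points along the fingers, y is the direction in which the jaws open and shut (so a half turn about z gives the same grasp; the last joint's range is limited). The gripper opens to 85 mm and grips with 20 to 120 N. Pads are 22 mm wide; open, the fingers measure 114 mm over their backs; the gripper's body (76 mm by 85 mm) begins 54 mm behind the grasp point. The pads swing forward as they close: fully open they stand 13 mm farther back than shut.
Start: joints at [-1.364, 0.351, 1.652, -0, 1.139, -0.085], TCP at [0.158, -0.527, 0.253] pointing down, gripper open.
Joint ranges: [-2.75, 2.75], [-0.79, 2.1], [0.01, 2.65], [-1.57, 4.71], [0.07, 3.14], [-2.87, 2.87]. Speed limits (rad/s): [2.22, 2.22, 2.79, 3.14, 3.14, 3.14].

### API

Orientations are given as a unit quaternion [x, y, z, w].
In Python, from cell import r, optics gives the robot as it stands. The module is installed in compiled form; this text tells all that it offers. Calls block until the motion is done:
- r.move_to(position, orientation): joint-space move of the TCP to a pose.
- r.move_linear(position, rot=None, vel=0.15): straight line of the TCP; rot=None keeps the orientation; vel is the mean speed in m/s.
- r.set_joints(angles): joint-space move.
- r.set_gripper(opening, squeeze=None): opening from 0.0 (shut) to 1.0 (fully open); squeeze is the grip in N (None keeps the last); returns when the fingers have stopped.
- r.sleep(seconds).
- r.inverse_kinematics(position, orientation): joint angles nearest the present ones, or None.
- optics.get_image(name): name is "scene" or "top"; returns a dict with "pixels" (384x512x3 uint8, red, green, blue), "depth" (384x512 float32, m along the optical axis (not along the pixel's ray), 0 where there is no reading), "fx", "fy", "cx", "cy" (pixels), "camera_from_world" (4x4, takes a point from world to camera coordinates). Camera axes: x right, y down, z forward; pixel columns grow to the right and rows downward; lengths in m; the calibration is good to about 2 mm. A picture is of the moment at which its call begins.
A pose or a line that the arm cannot do raises r.PlanningError and nothing moves.
- r.hand_in(): hands the job in, once; it reports no verdict.
Readings, each from a call of its own:
- r.current_t(): time.
- r.current_q(): joint angles.
- r.current_qvel(): joint speeds.
- r.current_effort(): joint torques, N m.
- r.current_tool_pos(): TCP position.
- r.current_ee_rot(): TCP orientation.
- r.current_contact_force(): force on the tool from outside, world axes, zero at the start.
- r.current_torque(): the same for the moment, N m.
- r.current_opening(): opening from 0.0 (shut) to 1.0 (fully open).
Only numpy, scipy, OpenCV 4.12 (cv2) and the standard library are available. Lean on these libraries where they do the work, as an engineer would, in place of code of your own. Each camera call takes 0.05 s, during which the arm holds its last target.

### The job

Open the plate carrier so that I can take the culture plates out: squeeze its yellow catch fully in first, then the blue catch, then take the gate by its black post and swing it past its detent until it stands wide open, at about a right angle to the closed position. The gate is sprung and comes back if you let go, so finish while still holding the post and keeping the gate wide; do not disturb the plates or anything else on the bench.

Things in the scene. Friction and masses are not known exactly. Their poses are not given: they have to be found in the camera images.
- carrier: Plate carrier, fixed: ivory case with clear walls, 170 (x) x 150 (y) x 110 mm high; origin under its centre, z up. A clear gate closes its own -y side: upright hinge at the +x end, free end with the black post at the -x end. Yellow and blue catches stand on the roof (z 110 mm). Hook arms, keepers and the detent at the hinge rise at most 16 mm above the roof.
- yellow_catch (a point): Yellow catch: two upright yellow pads, 7 mm thick, 22 mm wide, 2 to 49 mm above the roof. Point midway between them, carrier x -30, y -40, z 146 mm. They are squeezed together along the carrier's x: 44 mm over the outer faces when out, 28 mm fully in. Linked to move equally, so the midpoint stays; takes about 6 N; they stay where left.
- blue_catch (a point): Blue catch, the same but blue, also squeezed along the carrier's x; the point midway between its pads, at carrier x 5, y 30, z 146 mm.
- yellow_pad (a joint): How far each yellow pad has been pushed in (m): 0 out (latched), 0.008 fully in. Above about 0.0055 its hook is clear of the gate.
- blue_pad (a joint): The same for the blue catch: 0 out (latched), 0.008 fully in.
- post_grip (a point): Point on the axis of the gate's black upright round post (named gate_c6 in contacts; 18 mm diameter, 55 mm tall, foot level with the roof), 37 mm above its foot. The post stands on the gate's free end, can be pinched from above in any direction, and swings with the gate about the hinge at radius 144 mm.
- gate_hinge (a point): Point on the gate's upright hinge axis, at the height of post_grip. It does not move.
- gate (a joint): Gate angle (rad): 0 closed, grows as it opens (counter-clockwise from above, the post moving first to the carrier's -y), stop at 1.75. A spring pulls it shut with about 1 N at the post when closed, 3 N when wide; the detent acts from 0.25 to 1.15 rad, about 4 N at the post in all to push through. Let go when wide, it swings back to rest on the detent at about 1.1.
- plate_low: Culture plate lying in the carrier, 127 x 85 x 20 mm, origin at the centre of its underside. Leave alone.
- plate_high: Culture plate stacked on the other one, same size. Leave alone.
- medium_bottle: Amber bottle with orange cap, 64 mm across, 150 mm tall, origin under its centre. Bystander.
- buffer_bottle: White bottle with blue cap, 80 mm across, 160 mm tall, origin under its centre. Bystander.
- tip_box: Green pipette-tip box with clear lid, 120 x 85 x 75 mm, origin under its centre. Bystander.
- dishes: Stack of clear round dishes, 90 mm across, 58 mm tall, origin under its centre. Bystander.
- beaker: Glass beaker, 76 mm across, 95 mm tall, origin under its centre. Bystander.

How it is judged:
By the outcome, as a careful person would: the job done as asked, in the order asked, and still so for the second after the job is handed in, while the arm keeps its last pose, push and grip.
It also fails if it takes over 53 s, if anything falls off the work surface, if the arm or the gripper's body presses on something with over 40 N, if the wrist force passes 120 N, or if a joint passes its speed limit or range.

## Working session

There is one attempt and no reset: what is moved stays moved. The work goes in short steps, each a Python script; the robot and the scene stay as the last script left them, time stands still between calls to the robot, and variables do not carry over. Pictures are saved under pics/ and viewed, and the job is handed in when it is done.

```bash
mkdir -p pics; python3 - <<'E'
from cell import r, optics
import cv2,numpy as np,pickle
for n in("scene","top"):
    d=optics.get_image(n); pickle.dump(d,open(n+'.pkl','wb'))
    cv2.imwrite(f'pics/{n}0.png',cv2.cvtColor(d['pixels'],cv2.COLOR_RGB2BGR))
    print(n,d['fx'],d['cx'],d['cy'],np.round(d['camera_from_world'],3).tolist())
print(r.current_t(),r.finger_overhang,r.current_ee_rot(),r.current_opening())
E
```

```text
scene 348.57890889101924 253.4571437525381 193.60442506019086 [[0.748, 0.663, 0.012, -0.426], [0.472, -0.519, -0.713, -0.163], [-0.467, 0.539, -0.701, 1.328], [0.0, 0.0, 0.0, 1.0]]
top 357.98361210751267 261.17407176137107 196.1854324650737 [[0.016, -1.0, -0.004, -0.007], [-0.99, -0.015, -0.141, 0.572], [0.141, 0.006, -0.99, 1.26], [0.0, 0.0, 0.0, 1.0]]
0.1 0.022 [ 9.89374572e-01  1.45388064e-01 -1.30567738e-05 -5.15749886e-04] 1.0054326831897111
```

View pics/scene0.png

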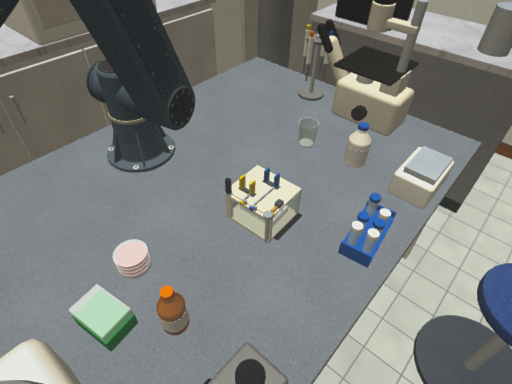

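View pics/top0.png

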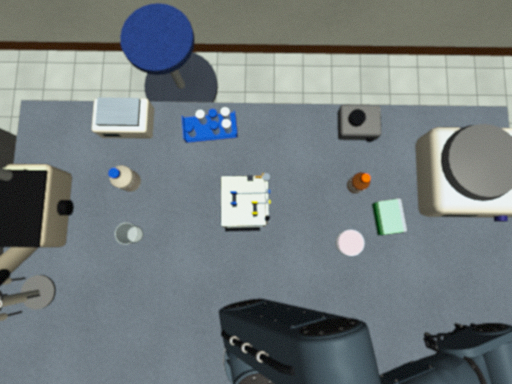

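```bash
python3 - <<'E'
import cv2
a=cv2.imread('pics/scene0.png')[150:250,205:320];b=cv2.imread('pics/top0.png')[160:245,205:290]
cv2.imwrite('pics/a.png',cv2.resize(a,None,fx=6,fy=6,interpolation=2)[:600])
cv2.imwrite('pics/b.png',cv2.resize(b,None,fx=7,fy=7,interpolation=2)[:600])
E
```

```text
(no output)
```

View pics/a.png

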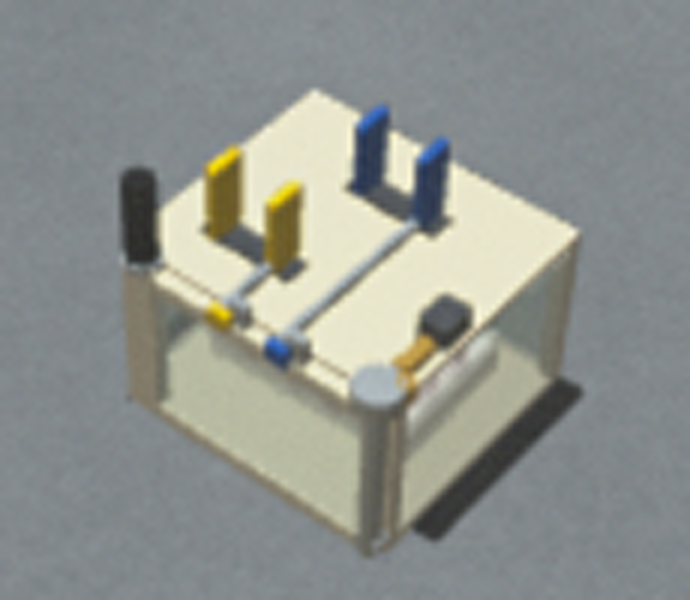

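View pics/b.png

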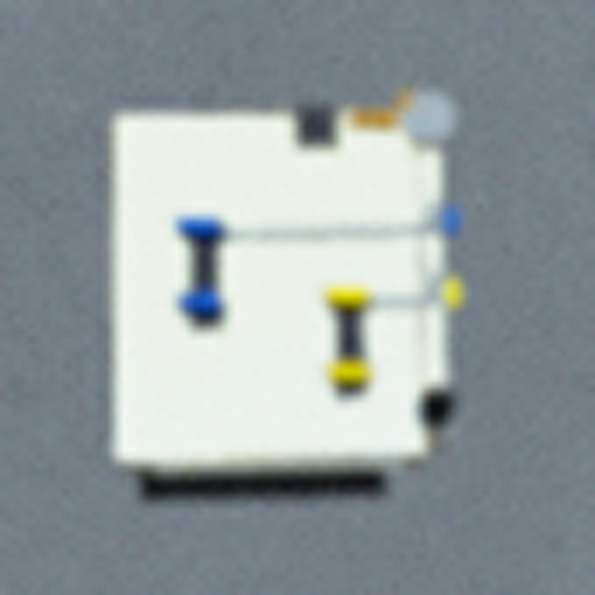

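```bash
cat > h.py <<'E'
import cv2,numpy as np
def ray(d,uv,z):
    T=np.array(d['camera_from_world']);R=T[:3,:3];c=-R.T@T[:3,3]
    v=R.T@np.array([(uv[0]-d['cx'])/d['fx'],(uv[1]-d['cy'])/d['fy'],1.])
    return c+v*(z-c[2])/v[2]
def cloud(d):
    T=np.array(d['camera_from_world']);R=T[:3,:3]
    v,u=np.mgrid[:384,:512];D=d['depth']
    P=np.stack([(u-d['cx'])/d['fx']*D,(v-d['cy'])/d['fy']*D,D],-1)
    return (P-T[:3,3])@R
def hsv(d): return cv2.cvtColor(d['pixels'],cv2.COLOR_RGB2HSV).astype(int)
E
python3 - <<'E'
from h import *
import pickle
for n,(u0,u1,v0,v1) in (('top',(205,290,160,245)),('scene',(205,320,150,250))):
    d=pickle.load(open(n+'.pkl','rb'));H=hsv(d);C=cloud(d)
    box=np.zeros((384,512),bool);box[v0:v1,u0:u1]=1
    h,s,v=H[...,0],H[...,1],H[...,2]
    ms={'Y':(h>18)&(h<35)&(s>150)&(v>100),'B':(h>105)&(h<125)&(s>140)&(v>70),'K':(v<50),'roof':(v>190)&(s<60)}
    print(n)
    for k,m in ms.items():
        m=(m&box).astype(np.uint8)
        N,L,S,ce=cv2.connectedComponentsWithStats(m)
        for i in range(1,N):
            if S[i,4]<5: continue
            P=C[L==i]
            print(k,S[i].tolist(),ce[i].round(1),'med',np.median(P,0).round(4),'min',P.min(0).round(3),'max',P.max(0).round(3))
            if k=='roof' and n=='top':
                b=cv2.minAreaRect(np.argwhere(L==i)[:,::-1].astype(np.float32)); 
                for c in cv2.boxPoints(b): print(c,ray(d,c,.11).round(4))
E
```

```text
top
Y [252, 201, 5, 3, 10] [254.1 202.3] med [0.5357 0.0245 0.1565] min [0.534 0.018 0.145] max [0.539 0.031 0.161]
Y [253, 211, 4, 4, 14] [254.5 212.7] med [0.4998 0.0227 0.1564] min [0.497 0.017 0.113] max [0.511 0.027 0.162]
B [231, 192, 5, 2, 9] [233.2 192.4] med [0.5681 0.0945 0.1564] min [0.566 0.088 0.146] max [0.568 0.101 0.16 ]
B [232, 201, 4, 4, 14] [233.5 202.7] med [0.5317 0.0935 0.1575] min [0.529 0.087 0.113] max [0.544 0.098 0.166]
K [266, 217, 3, 3, 8] [266.9 217.9] med [ 0.4834 -0.019   0.1641] min [ 0.48  -0.022  0.163] max [ 0.487 -0.016  0.166]
K [226, 228, 33, 3, 67] [241.9 228.7] med [0.455  0.071  0.0038] min [ 0.45   0.012 -0.003] max [0.459 0.13  0.01 ]
roof [221, 175, 48, 51, 2061] [243.2 200.6] med [0.5489 0.0638 0.1098] min [ 0.389 -0.024 -0.006] max [0.655 0.156 1.329]
[221.      224.99998] [0.4615 0.1365 0.11  ]
[221.      174.99998] [0.6347 0.142  0.11  ]
[268.      174.99998] [ 0.6371 -0.021   0.11  ]
[268.      224.99998] [ 0.464  -0.0233  0.11  ]
scene
Y [240, 175, 5, 14, 51] [241.6 181.4] med [0.506  0.0177 0.1447] min [0.502 0.01  0.118] max [0.508
[... 833 characters left out ...]
245, 165, 28, 42, 523] [256.5 184. ] med [0.5244 0.0708 0.1102] min [ 0.463 -0.518  0.106] max [1.015 0.134 0.82 ]
roof [269, 172, 6, 10, 38] [271.5 176.6] med [0.5341 0.1213 0.11  ] min [0.517 0.107 0.107] max [0.55  0.137 0.114]
roof [256, 177, 45, 39, 652] [277.4 195.9] med [0.5992 0.0727 0.11  ] min [ 0.554 -0.518  0.106] max [1.015 0.141 0.82 ]
roof [231, 180, 16, 21, 175] [237.3 191.7] med [0.5035 0.0029 0.11  ] min [ 0.467 -0.023  0.105] max [0.543 0.039 0.124]
roof [283, 206, 3, 4, 6] [284.  207.5] med [0.6349 0.0566 0.0955] min [0.634 0.051 0.091] max [0.636 0.061 0.098]
roof [275, 209, 4, 4, 7] [276.3 210.3] med [0.6332 0.0212 0.1103] min [0.631 0.013 0.108] max [0.636 0.029 0.112]
```

```bash
python3 - <<'E'
from h import *
import pickle
d=pickle.load(open('top.pkl','rb'));s=pickle.load(open('scene.pkl','rb'))
C=cloud(d);Cs=cloud(s)
print('hinge cap',ray(d,(266.7,176.7),.12).round(4),C[174:180,263:271,2].round(3))
print('hinge scene',ray(s,(205+376/6,150+385/6),.12).round(4),Cs[214,265:271].round(3))
def tri(a,b):
    A=np.zeros((3,3));q=np.zeros(3)
    for dd,uv in((d,a),(s,b)):
        p0=ray(dd,uv,0);p1=ray(dd,uv,1);w=(p1-p0)/np.linalg.norm(p1-p0);M=np.eye(3)-np.outer(w,w);A+=M;q+=M@p0
    return np.linalg.solve(A,q).round(4)
# post top
print('post top',ray(d,(266.9,217.9),.165).round(4),ray(s,(205+138/6,150+173/6),.165).round(4),tri((266.9,217.9),(205+138/6,150+173/6)))
# pad tops
for n,a,b in(('Y-',(254.5,212.3),(205+226/6,150+153/6)),('Y+',(254.1,202.3),(205+287/6,150+190/6)),('B-',(233.5,202.3),(205+374/6,150+113/6)),('B+',(233.2,192.4),(205+436/6,150+147/6))):
    print(n,ray(d,a,.159).round(4),ray(s,b,.159).round(4))
from cell import r
from scipy.spatial.transform import Rotation as Ro
def q(jaw): a=np.radians((jaw+90)/2); return np.array([np.cos(a),np.sin(a),0,0])
print(r.current_q())
for n,p in(('Y',[.520,.023,.151]),('B',[.553,.0935,.151]),('P',[.486,-.019,.15]),('O',[.632,-.16,.15])):
    for j in(1.4,181.4,91.4,-88.6): 
        k=r.inverse_kinematics(p,q(j)); print(n,j,None if k is None else np.round(k,2))
E
```

```text
hinge cap [ 0.6291 -0.0165  0.12  ] [[ 0.123  0.123  0.123  0.124  0.125  0.122  0.005 -0.004]
 [ 0.122  0.12   0.121  0.126  0.127  0.126  0.124 -0.002]
 [ 0.123  0.124  0.124  0.124  0.125  0.127  0.124 -0.002]
 [ 0.128  0.122  0.124  0.125  0.127  0.122  0.125 -0.004]
 [ 0.126  0.124  0.124  0.121  0.124  0.123  0.123 -0.002]
 [ 0.125  0.123  0.127  0.124  0.124  0.122  0.125 -0.001]]
hinge scene [ 0.6303 -0.0129  0.12  ] [[ 0.626 -0.019  0.123]
 [ 0.629 -0.019  0.124]
 [ 0.631 -0.017  0.124]
 [ 0.633 -0.016  0.125]
 [ 0.634 -0.012  0.123]
 [ 0.636 -0.01   0.122]]
post top [ 0.4836 -0.0187  0.165 ] [ 0.4873 -0.0178  0.165 ] [ 0.4848 -0.0175  0.1631]
Y- [0.5019 0.0222 0.159 ] [0.5034 0.0251 0.159 ]
Y+ [0.5349 0.0241 0.159 ] [0.5422 0.0252 0.159 ]
B- [0.5339 0.0919 0.159 ] [0.5367 0.0951 0.159 ]
B+ [0.5668 0.0938 0.159 ] [0.5747 0.0959 0.159 ]
[-1.36358208e+00  3.51188164e-01  1.65236154e+00  4.08877456e-05
  1.13907411e+00 -8.46133103e-02]
Y 1.4 [-0.05  0.43  1.82 -0.    0.89 -0.07]
Y 181.4 None
Y 91.4 [-0.05  0.43  1.82 -0.    0.89 -1.64]
Y -88.6 [-0.05  0.43  1.82 -0.    0.89  1.5 ]
B 1.4 [ 0.08  0.5   1.71 -0.    0.93  0.06]
B 181.4 None
B 91.4 [ 0.08  0.5   1.71 -0.    0.93 -1.51]
B -88.6 [ 0.08  0.5   1.71 -0.    0.93  1.63]
P 1.4 [-0.13  0.38  1.91 -0.    0.85 -0.16]
P 181.4 None
P 91.4 [-0.13  0.38  1.91 -0.    0.85 -1.73]
P -88.6 [-0.13  0.38  1.91 -0.    0.85  1.41]
O 1.4 [-0.32  0.64  1.45 -0.    1.04 -0.34]
O 181.4 [-0.32  0.64  1.45 -0.    1.04  2.8 ]
O 91.4 [-0.32  0.64  1.45 -0.    1.04 -1.91]
O -88.6 [-0.32  0.64  1.45 -0.    1.04  1.23]
```

```bash
cat >> h.py <<'E'
def q(jaw): a=np.radians((jaw+90)/2); return np.array([np.cos(a),np.sin(a),0,0])
def st(r,t=''): print(t,'t',round(r.current_t(),2),'F',np.round(r.current_contact_force(),1),'op',round(r.current_opening()*85,1),'tcp',np.round(r.current_tool_pos(),4))
def snap(optics,n,name,box,f):
    d=optics.get_image(n);u0,u1,v0,v1=box
    a=cv2.cvtColor(d['pixels'],cv2.COLOR_RGB2BGR)[v0:v1,u0:u1]
    cv2.imwrite(f'pics/{name}.png',cv2.resize(a,None,fx=f,fy=f,interpolation=2));return d
E
python3 - <<'E'
from h import *
from cell import r,optics
r.move_to([.5205,.024,.26],q(1.4)); st(r)
r.move_linear([.5205,.024,.151]); st(r,'down')
snap(optics,'scene','y1',(190,340,100,250),4)
E
```

```text
t 2.45 F [ 0.4 -0.3  0.7] op 85.1 tcp [0.5206 0.0234 0.26  ]
down t 3.33 F [ 0.2 -0.  -0. ] op 85.0 tcp [0.521  0.0239 0.1518]
```

View pics/y1.png

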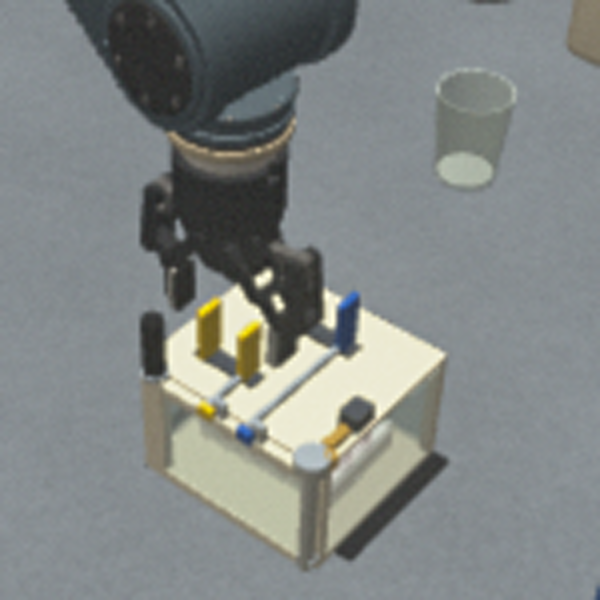

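The open fingers straddle the yellow pads at about (207,330) and (248,352) in the crop, level with them in y, and touch nothing. I'll squeeze now.

```bash
python3 - <<'E'
from h import *
from cell import r,optics
for w in (50,44,38,32,28):
    r.set_gripper(w/85,25); st(r,w)
r.set_gripper(0.,30); st(r,'shut')
snap(optics,'scene','y2',(190,340,100,250),4)
E
```

```text
50 t 3.82 F [-0.2  0.1  0.4] op 49.9 tcp [0.5205 0.024  0.1511]
44 t 4.06 F [3.9 0.1 1.6] op 43.8 tcp [0.521  0.024  0.1512]
38 t 4.29 F [2.2 1.1 5.3] op 37.8 tcp [0.521  0.024  0.1514]
32 t 4.53 F [ 5.1 -0.2  5.1] op 32.0 tcp [0.521  0.024  0.1513]
28 t 4.74 F [ 4.8 -0.3  5.2] op 28.0 tcp [0.521  0.024  0.1513]
shut t 4.96 F [3.4 1.  7.9] op 26.0 tcp [0.521  0.024  0.1515]
```

View pics/y2.png

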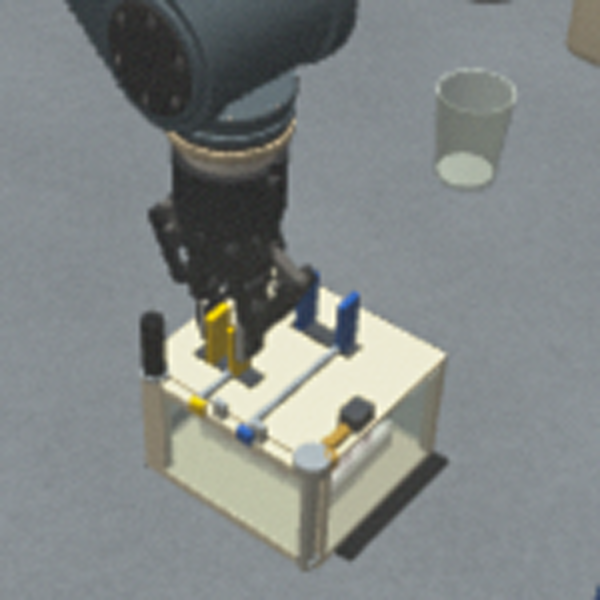

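The yellow pads are in, and the yellow hook has moved left of its keeper to about (197,405). Blue is next.

```bash
python3 - <<'E'
from h import *
from cell import r,optics
r.set_gripper(1.0); st(r,'open')
r.move_linear([.521,.024,.205],vel=.12)
snap(optics,'scene','y3',(190,340,100,250),4)
r.move_linear([.5535,.0942,.205]); r.move_linear([.5535,.0942,.151],vel=.12); st(r,'B')
for w in (50,44,38,32,28):
    r.set_gripper(w/85,25); st(r,w)
r.set_gripper(0.,30); st(r,'shut')
r.set_gripper(1.0); st(r,'open')
r.move_linear([.5535,.0942,.23],vel=.12)
r.move_linear([.486,-.018,.23]); 
r.set_gripper(45/85)
snap(optics,'scene','b3',(190,340,100,250),4)
st(r)
E
```

```text
open t 5.62 F [-0.2 -0.4  0.4] op 85.2 tcp [0.5204 0.024  0.1509]
B t 7.53 F [-0.4 -0.4  0.9] op 85.0 tcp [0.5537 0.0939 0.1515]
50 t 7.97 F [-1.1  0.3 -0.3] op 50.1 tcp [0.5536 0.0942 0.1512]
44 t 8.21 F [-0.8 -0.   2. ] op 44.0 tcp [0.5535 0.0942 0.1511]
38 t 8.44 F [-2.3 -0.7  4.4] op 38.1 tcp [0.5535 0.0942 0.1512]
32 t 8.68 F [-1.5 -1.2  4.5] op 32.3 tcp [0.5535 0.0942 0.1511]
28 t 8.89 F [-3.  -0.1  6.3] op 28.0 tcp [0.5535 0.0942 0.151 ]
shut t 9.11 F [-1.2 -0.1  7.5] op 26.3 tcp [0.5536 0.0942 0.1513]
open t 9.72 F [-0.   0.2  0.1] op 85.1 tcp [0.5535 0.0942 0.151 ]
 t 12.07 F [ 0.7 -0.8  0.7] op 44.9 tcp [ 0.486  -0.0179  0.23  ]
```

View pics/y3.png

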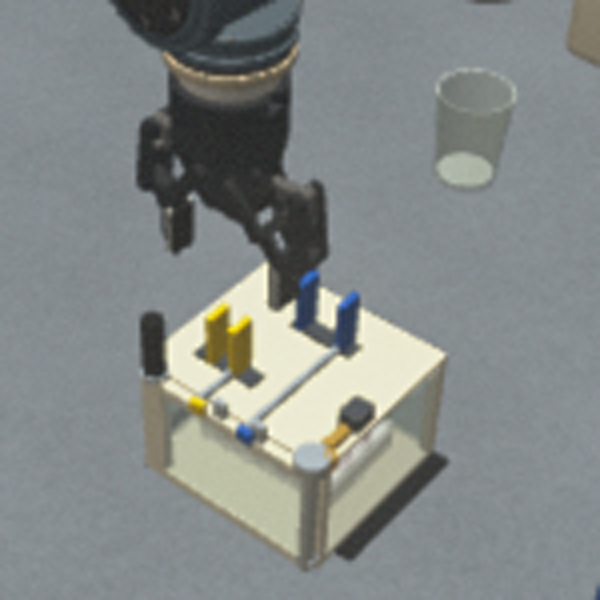

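View pics/b3.png

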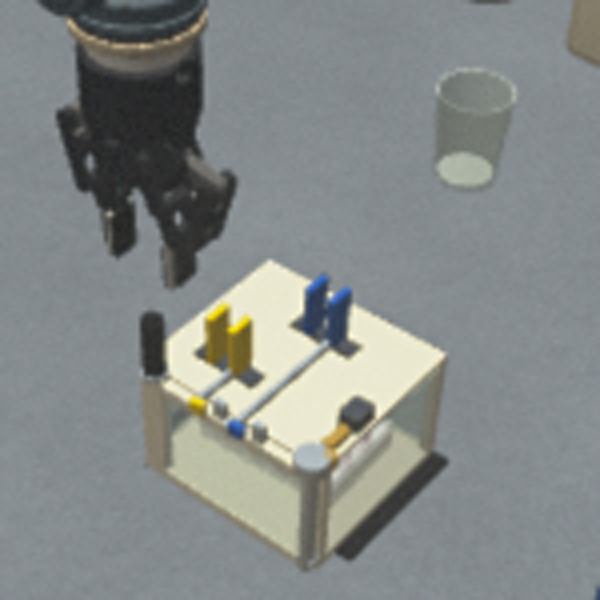

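Both catches stay in, with the hooks clear at about (197,405) and (236,428). Next I'll grasp the post with the jaws along the swing tangent.

```bash
python3 - <<'E'
from h import *
from cell import r,optics
r.move_to([.486,-.018,.23],q(-88.6)); r.set_gripper(34/85)
r.move_linear([.486,-.018,.151],vel=.08); st(r,'down')
r.set_gripper(0.,30); st(r,'grip')
snap(optics,'scene','p1',(190,340,100,250),4)
E
```

```text
down t 14.88 F [-0.3  0.2 -0.3] op 33.8 tcp [ 0.4863 -0.018   0.1514]
grip t 15.16 F [-1.4 -4.7  5.4] op 17.2 tcp [ 0.4862 -0.0185  0.1516]
```

View pics/p1.png

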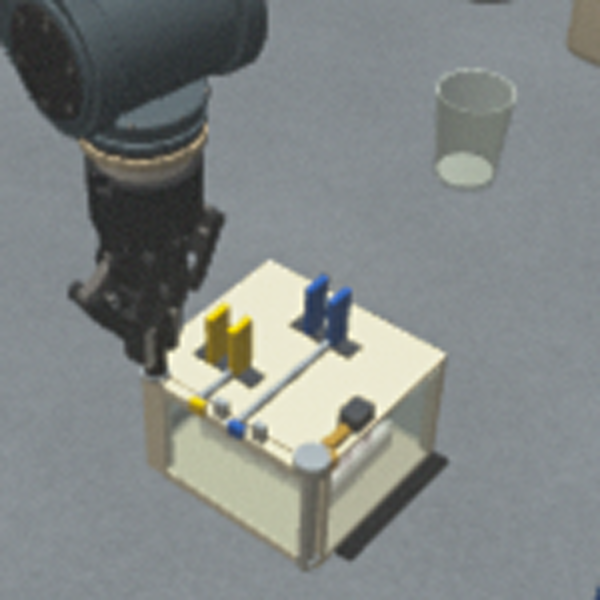

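```bash
cat > sw.py <<'E'
from h import *
from cell import r,optics
H=np.array([.630,-.015]);a0=np.pi+np.radians(1.4)
def go(t,vel=.06):
    p=H+.144*np.array([np.cos(a0+t),np.sin(a0+t)])
    r.move_linear([*p,.151],rot=q(-88.6+np.degrees(t)),vel=vel)
    F=r.current_contact_force(); e=np.array([np.cos(a0+t),np.sin(a0+t)])
    st(r,f'{t:.2f} rad {F[:2]@e:.1f}')
    return np.linalg.norm(F)
E
python3 - <<'E'
from sw import *
for t in (.08,.16,.24,.36,.48):
    if go(t)>30: print('stop');break
E
```

```text
0.08 rad 2.2 t 15.56 F [-2.3  0.8  7.5] op 17.4 tcp [ 0.487  -0.0301  0.1516]
0.16 rad 2.3 t 15.9 F [-2.2 -0.5  6.6] op 17.2 tcp [ 0.4887 -0.0414  0.1515]
0.24 rad 0.8 t 16.24 F [-0.9  0.   6.7] op 17.6 tcp [ 0.4913 -0.0526  0.1515]
0.36 rad 1.3 t 16.68 F [-2.4  2.4  7.5] op 17.2 tcp [ 0.4969 -0.0687  0.1516]
0.48 rad 0.2 t 17.12 F [-1.6  2.5  8.5] op 17.0 tcp [ 0.5043 -0.0842  0.1516]
```

Forces are low and the gate follows. I'll continue to a right angle.

```bash
python3 - <<'E'
from sw import *
for t in (.6,.72,.84,.96,1.08,1.2,1.32,1.44,1.52,1.58):
    if go(t)>30: print('stop');break
snap(optics,'scene','g1',(170,340,120,270),4)
snap(optics,'top','g2',(195,315,140,250),6)
E
```

```text
0.60 rad 0.9 t 17.57 F [-1.6  0.7  6.2] op 16.9 tcp [ 0.5134 -0.0989  0.1515]
0.72 rad 5.6 t 18.01 F [-4.9 -3.  14. ] op 17.6 tcp [ 0.5242 -0.1124  0.1514]
0.84 rad 2.1 t 18.45 F [-2.2 -0.9  5.7] op 17.2 tcp [ 0.5367 -0.1244  0.1513]
0.96 rad 0.8 t 18.89 F [-0.5 -0.6 10.3] op 17.5 tcp [ 0.5504 -0.1349  0.1514]
1.08 rad 1.6 t 19.33 F [-0.4 -1.6  6.5] op 17.2 tcp [ 0.5653 -0.1434  0.1513]
1.20 rad 0.8 t 19.77 F [-0.4 -0.6  7.7] op 17.2 tcp [ 0.5812 -0.1502  0.1515]
1.32 rad 0.4 t 20.22 F [-2.2  0.1  8. ] op 16.9 tcp [ 0.5977 -0.155   0.1515]
1.44 rad 1.0 t 20.66 F [-1.2 -0.9  8. ] op 17.4 tcp [ 0.6148 -0.1579  0.1515]
1.52 rad 1.4 t 21.0 F [-2.4 -1.3  8.8] op 17.2 tcp [ 0.6263 -0.1587  0.1516]
1.58 rad 1.9 t 21.29 F [-1.5 -1.9  7.9] op 17.0 tcp [ 0.6349 -0.1587  0.1516]
```

View pics/g1.png

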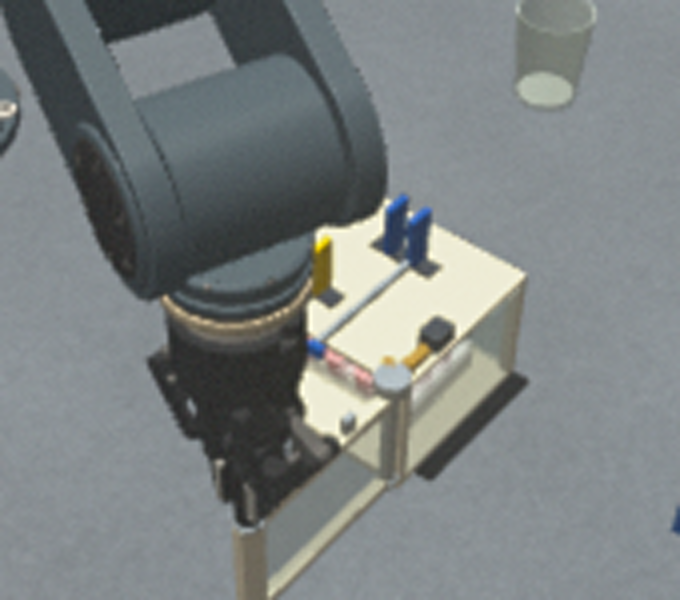

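View pics/g2.png

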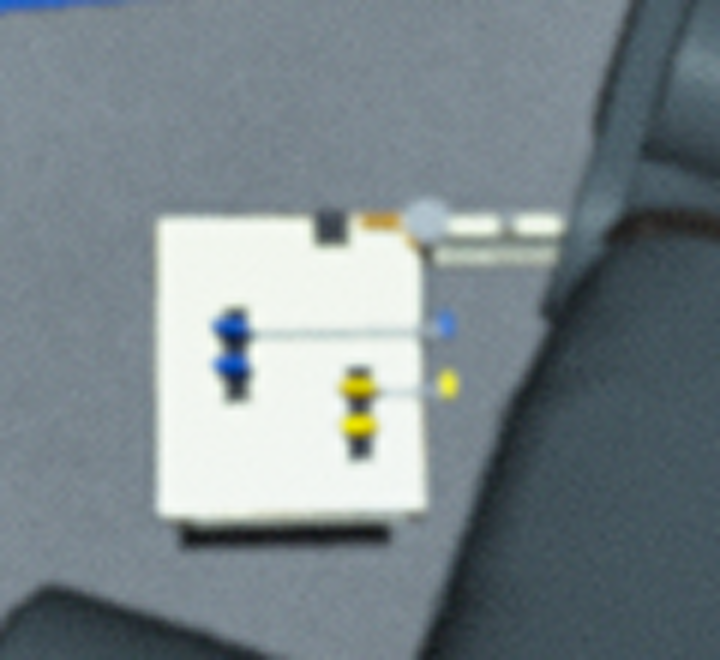

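The post is held at (250,510) in the first crop. In the top view the gate runs along -y from the hinge at (428,220), square to the closed side, and both catches are in.

```bash
python3 - <<'E'
from h import *
from cell import r
r.sleep(1.0); st(r,'hold'); print(np.abs(r.current_qvel()).max())
r.hand_in()
E
```

```text
hold t 22.39 F [-1.8 -1.1  9.2] op 17.2 tcp [ 0.6347 -0.1587  0.1516]
0.001204502947717263
the job is handed in; nothing more can be done
```

The plate carrier is open: I squeezed the yellow catch fully in, then the blue, and swung the gate by its post past the detent. It stands at about 1.58 rad, roughly a right angle, and I handed the job in at 22.4 s with the arm still holding the post.

- **Gate:** the 1.58 rad is the angle commanded from my measured hinge and post positions. The top picture agrees: the gate stands square to the closed side. After a 1 s hold the arm was still and the post still pinched, with the grip reading 17.2 mm on the 18 mm post.
- **Catches:** the gripper closed to about 26 mm on each catch, 2 mm less than the stated 28 mm fully in. I take that as give in the fingers. In the last pictures both catches stay in and both hooks are clear of the gate.
- **Forces:** wrist force readings stayed below about 16 N. About 8 N upward showed on the wrist all the time something was gripped, and I left that unexplained.
- **Plates and bystanders:** I planned the moves clear of everything and no contact showed in the forces. I did not re-measure the plates or the other items on the bench afterwards.

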